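# Put the measuring set away in its tray

### The job

Put the measuring set away in its wooden tray: stand the three steel measuring cups in the square well, nested one inside the other in size order with the largest outside, all three handles lying together through the notch between the two uprights of the divider, and lay the straight steel leveller flat and lengthwise in the long compartment. Do not disturb the timer, the salt shaker or the lemon.

Things in the scene. Friction and masses are not known exactly. Their poses are not given: they have to be found in the camera images.
- cup_large: Steel measuring cup, the largest of three: round, 94 mm across the rim, 88 mm at the foot, 46 mm deep outside, wall 2.5 mm, floor 4.5 mm thick. Origin: centre of the underside, z up. Flat strip handle 14 mm wide, 4 mm thick, level with the rim, along the cup's -x, ending 122 mm from its axis.
- cup_large_handle (a point): Grip point of the large cup's handle: middle of its width and thickness, 92 mm from the bowl's axis, 44 mm above the cup's underside; pinch across the 14 mm width. Axes as the cup's, +x towards the bowl.
- cup_medium: Steel measuring cup, the middle size of three: round, 76 mm across the rim, 70 mm at the foot, 46 mm deep outside, wall 2.5 mm, floor 4.5 mm thick. Origin: centre of the underside, z up. Flat strip handle 14 mm wide, 4 mm thick, level with the rim, along the cup's -x, ending 122 mm from its axis. Stands inside the large cup, 6 mm to spare all round, its underside 4.5 mm above the large cup's.
- cup_medium_handle (a point): Grip point of the medium cup's handle: middle of its width and thickness, 92 mm from the bowl's axis, 44 mm above the cup's underside; pinch across the 14 mm width. Axes as the cup's, +x towards the bowl.
- cup_small: Steel measuring cup, the smallest of three: round, 58 mm across the rim, 52 mm at the foot, 46 mm deep outside, wall 2.5 mm, floor 4.5 mm thick. Origin: centre of the underside, z up. Flat strip handle 14 mm wide, 4 mm thick, level with the rim, along the cup's -x, ending 122 mm from its axis. Stands inside the medium cup, 6 mm to spare all round, its underside 4.5 mm above the medium cup's.
- cup_small_handle (a point): Grip point of the small cup's handle: middle of its width and thickness, 92 mm from the bowl's axis, 44 mm above the cup's underside; pinch across the 14 mm width. Axes as the cup's, +x towards the bowl. When the cups are nested with the handles together, the handles lie one on top of the other, 0.5 mm apart.
- leveller: Flat straight stainless steel bar for levelling a full cup, 160 x 22 x 6 mm (x, y, z), lying flat, with a small hanging hole near one end. Origin: centre of the underside; x along its length.
- tray: Fixed pale wooden drawer insert, 207 x 200 mm (x, y), walls 36 mm high, floor 5 mm thick. Origin: centre of the underside. +y side: 102 x 102 mm cup well at the +x end, a cross divider with a notch, an 82 mm long handle bay at the -x end. -y side: leveller compartment 191 mm long (x), 76 mm wide: no room to open the fingers fully. A 34 mm high wall parts the two sides.
- tray_well (a point): Centre of the floor of the square cup well, 5 mm above the worktop; axes as the tray's. A cup stands here with its handle pointing along the tray's -x, its own axes parallel to the tray's; the large cup then has 4 mm to spare all round.
- tray_notch (a point): Middle of the bottom of the notch in the cross divider, 34 mm above the worktop, 54.5 mm from the well's centre towards the tray's -x; axes as the tray's. The notch is 26 mm wide (y) and open upward, between two uprights 16 mm wide (y) whose tops are 62 mm above the worktop; the rest of the divider is 34 mm high.
- tray_lane (a point): Centre of the floor of the long leveller compartment, 5 mm above the worktop; its length runs along x, axes as the tray's.
- kitchen_timer: Bystander: cream wind-up kitchen timer with a red dial, 68 mm across, 52 mm high. Origin: centre of the underside.
- salt_shaker: Bystander: salt shaker, 44 mm across, 90 mm high. Origin: centre of the underside.
- lemon: Bystander: lemon, 71 x 53 x 51 mm. Origin: underside.

How it is judged:
By the outcome, as a careful person would: the job done as asked, in the order asked, and still so for the second after the job is handed in, with the robot touching nothing.
It also fails if it takes over 72 s, if anything falls off the work surface, if the arm or the gripper's body presses on something with over 40 N, if the wrist force passes 120 N, or if a joint passes its speed limit or range.

### The arm

A 6-joint arm with a two-finger parallel gripper is mounted at the origin on a cart in front of the work surface, level with it; the furniture and walls round the work are solid. World frame = base frame: x ahead of the robot, y to its left, z up, the work surface at z = 0. Lengths are in m, angles in rad, forces in N, time in s.
With the tool pointing down it reaches from about 0.3 to 0.95 m from the base axis. Payload 3.1 kg.
Tool frame: the origin (TCP) lies at the centre of the arm's flange, where the gripper is bolted on; the fingertips stand 173 mm ahead of it and the grasp point (between the pads) lies 155 mm ahead of it; z points along the fingers, y is the direction in which the jaws open and shut (so a half turn about z gives the same grasp; the last joint's range is limited). The gripper opens to 85 mm and grips with 20 to 120 N. Pads are 22 mm wide; open, the fingers measure 114 mm over their backs; the gripper's body (76 mm by 85 mm) begins 54 mm behind the grasp point. The pads swing forward as they close: fully open they stand 13 mm farther back than shut.
Start: joints at [-1.239, 0.308, 1.634, -0, 1.2, -0.07], TCP at [0.244, -0.575, 0.405] pointing down, gripper open.
Joint ranges: [-3.06, 3.06], [-0.79, 1.96], [0.05, 2.63], [-1.19, 4.34], [0.05, 2.64], [-2.94, 2.94]. Speed limits (rad/s): [2.79, 2.79, 3.14, 3.14, 3.14, 3.14].

### API

Orientations are given as a unit quaternion [w, x, y, z].
In Python, from workcell import r gives the robot as it stands.
- The arm moves only by the tool drive_tool, never from a script. Its argument "moves" is a list of rows, each a list of 4 numbers: the shift along the tool's x, y, z in mm, then the turn about the tool's z in rad. In form: [[tx, ty, tz, roll], ...]. A call has 1 to 20 rows; each row is the pose to reach, as a shift and turn from the pose measured when the call began, along the tool's axes at that moment; what a row does not reach only later rows make up. A row lasts 1/12 s, in which the tool goes at most 41.7 mm and 7.16 degrees, less where a joint would pass 70% of its speed; a pose out of reach is approached as far as the arm can. A call with a gripper value outside its range is refused whole. "jaw" is the opening, from -1 (shut) to 1 (fully open), set as the call begins (left out, the last holds). The fingers move at their own pace and stop on an object; "newtons" is the grip in N (left out, the last holds). Time passes only in rows, so rows that repeat a pose let the fingers close. It gives the time, the measured TCP pose, the force and the opening at its end, in the units of the state.
- r.observe(): the state, without advancing time (a new reading comes with each control period).
- r.get_image(name): name is "scene" or "top" or "wrist"; returns the picture (400x640x3 uint8, red, green, blue); there is no depth.
- r.camera_params(name): a dict with "fx", "fy", "cx", "cy" (pixels), "xyz" and "rotation" of the camera in the world. Camera axes: x right, y down, z forward; pixel columns grow to the right and rows downward; lengths in m; the calibration is good to about 2 mm. A picture is of the moment at which its call begins: read the wrist's pose just before it. camera_params takes no time and is no camera call; for the wrist camera it gives the pose at the moment of the call.
- r.hand_in(): hands the job in, once; it reports no verdict.
The state is a dict: "time_s": time; "q": joint angles; "joint_velocities": joint speeds; "joint_efforts": joint torques, N m; "tool_pos": TCP position; "ee_rot": TCP orientation; "wrist_force": force on the tool from outside, world axes, zero at the start; "ft_torque": the same for the moment, N m; "width": opening from 0.0 (shut) to 1.0 (fully open).
Only numpy, scipy, OpenCV 4.12 (cv2) and the standard library are available. Lean on these libraries where they do the work, as an engineer would, in place of code of your own. Each camera call takes 0.05 s, during which the arm holds its last target.

## Working session

There is one attempt and no reset: what is moved stays moved. The work goes in short steps, Python scripts to look and compute and a tool call to move; the robot and the scene stay as the last step left them, time stands still between calls to the robot, and variables do not carry over. Pictures are saved under pics/ and viewed, and the job is handed in when it is done.

Besides the shell and the picture viewer there is one more tool, called after "Emit:" in YAML: its name, and indented under it one key for each argument. drive_tool: Moves the arm, as the interface text tells. Its arguments: {"type":"object","properties":{"moves":{"type":"array","items":{"type":"array","items":{"type":"number"}}},"jaw":{"type":"number"},"newtons":{"type":"number"}},"required":["moves"]}

```bash
ls; mkdir -p pics
python3 - <<'E'
from workcell import r
import cv2
s=r.observe();print(s)
for n in ("scene","top","wrist"):
    p=r.camera_params(n);print(n,p)
    im=r.get_image(n);cv2.imwrite(f"pics/{n}0.png",cv2.cvtColor(im,cv2.COLOR_RGB2BGR))
E
```

```text
pics
{'time_s': 0.0, 'q': array([-1.23870964e+00,  3.09040941e-01,  1.63521510e+00,  6.60529457e-06,
        1.19971162e+00, -6.96878611e-02]), 'joint_velocities': array([-7.47013759e-05,  5.05405863e-05, -1.49929356e-03,  1.18402084e-03,
        7.14734403e-04,  1.90906165e-03]), 'joint_efforts': array([-3.77749975e-04, -4.15252519e+01, -2.76666015e+01, -2.39877272e-04,
        1.01638207e-02, -1.03675905e-06]), 'tool_pos': array([ 0.24424902, -0.57482803,  0.40341063]), 'ee_rot': array([-1.17770140e-03,  9.79889467e-01,  1.99537521e-01, -1.52303346e-04]), 'wrist_force': array([-0.54299243, -0.03324014, -0.21685549]), 'ft_torque': array([-0.01574735,  0.00049953,  0.00219331]), 'width': 1.002456141453919}
scene {'fx': 430.53108569429804, 'fy': 430.53108569429804, 'cx': 317.0899735360879, 'cy': 201.0904089785972, 'xyz': array([-0.55432148,  0.5371964 ,  0.85420911]), 'rotation': array([ 0.23881535, -0.45744727,  0.74961917, -0.4144639 ])}
top {'fx': 461.13323380422986, 'fy': 461.13323380422986, 'cx': 316.45755043136023, 'cy': 199.34714453091775, 'xyz': array([ 0.19760045, -0.12408881,  1.45532617]), 'rotation': array([-0.08979015,  0.77055543, -0.62666727,  0.07396068])}
wrist {'fx': 290.35537383600746, 'fy': 290.35537383600746, 'cx': 317.20074988839207, 'cy': 202.86167271322074, 'xyz': array([ 0.31716088, -0.54381258,  0.37342959]), 'rotation': array([ 0.13015722,  0.82365393, -0.54494031, -0.0877118 ])}
```

View pics/top0.png

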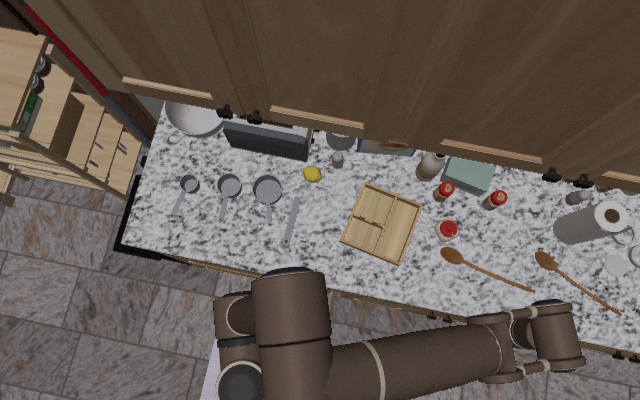

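View pics/scene0.png

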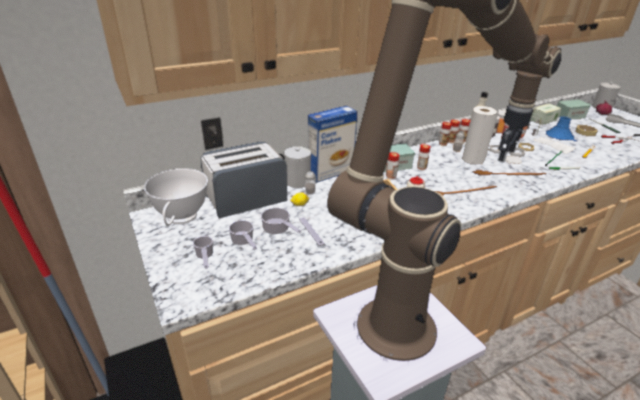

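View pics/wrist0.png

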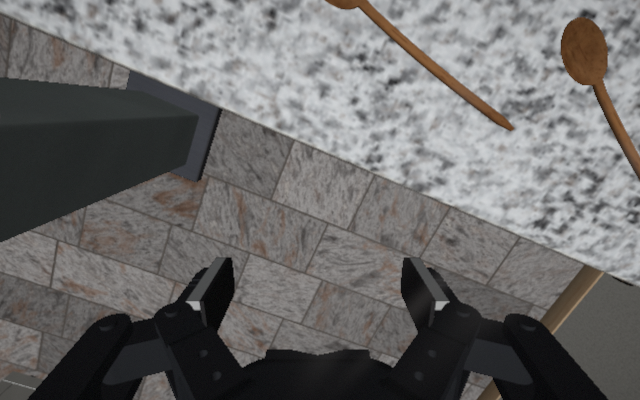

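The top view shows the cups at about (190,185), (230,185) and (268,190), the leveller at (291,220), the tray at (382,223), the lemon at (312,174) and the timer at (447,230). I'll zoom in on these.

```bash
cat > h.py <<'E'
import numpy as np, cv2
from scipy.spatial.transform import Rotation as R
def rot(q): return R.from_quat([q[1],q[2],q[3],q[0]])
def ray(p,uv,z):
    d=rot(p['rotation']).apply([(uv[0]-p['cx'])/p['fx'],(uv[1]-p['cy'])/p['fy'],1.])
    o=np.array(p['xyz']); return o+d*(z-o[2])/d[2]
def proj(p,X):
    c=rot(p['rotation']).inv().apply(np.atleast_2d(X)-np.array(p['xyz']))
    return np.c_[p['fx']*c[:,0]/c[:,2]+p['cx'],p['fy']*c[:,1]/c[:,2]+p['cy']]
E
python3 - <<'E'
from h import *
from workcell import r
p=r.camera_params("top")
im=cv2.imread("pics/top0.png")
cv2.imwrite("pics/tA.png",cv2.resize(im[160:260,160:310],None,fx=5.3,fy=5.3,interpolation=cv2.INTER_CUBIC))
cv2.imwrite("pics/tB.png",cv2.resize(im[170:275,330:470],None,fx=5.6,fy=5.6,interpolation=cv2.INTER_CUBIC))
for n,uv,z in [("s",(190,185),.046),("m",(230,185),.046),("l",(268,190),.046),("lev",(291,220),.006),("tray",(382,223),.03),("timer",(447,230),.05),("lemon",(312,174),.03)]: print(n,ray(p,uv,z).round(3))
print(rot(p['rotation']).as_matrix().round(3))
E
```

```text
s [0.49  0.343 0.046]
m [0.516 0.219 0.046]
l [0.524 0.098 0.046]
lev [0.452 0.01  0.006]
tray [ 0.497 -0.274  0.03 ]
timer [ 0.512 -0.472  0.05 ]
lemon [ 0.609 -0.026  0.03 ]
[[ 0.204 -0.952  0.227]
 [-0.979 -0.198  0.046]
 [ 0.001 -0.231 -0.973]]
```

View pics/tA.png

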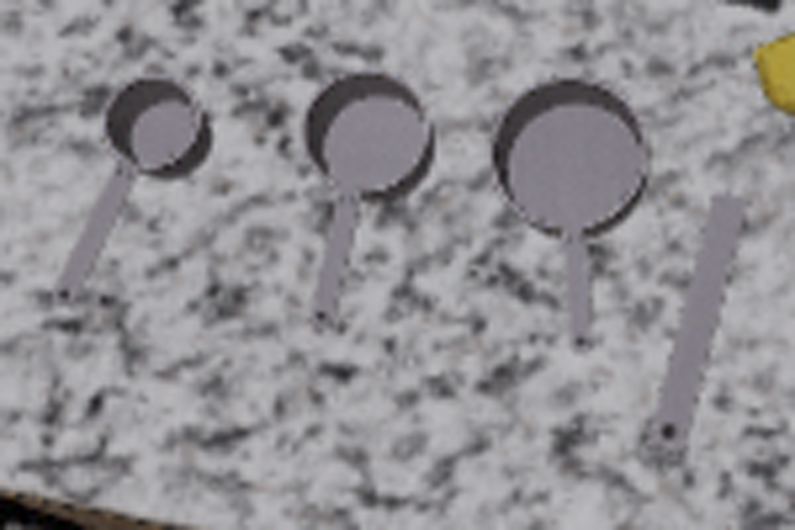

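View pics/tB.png

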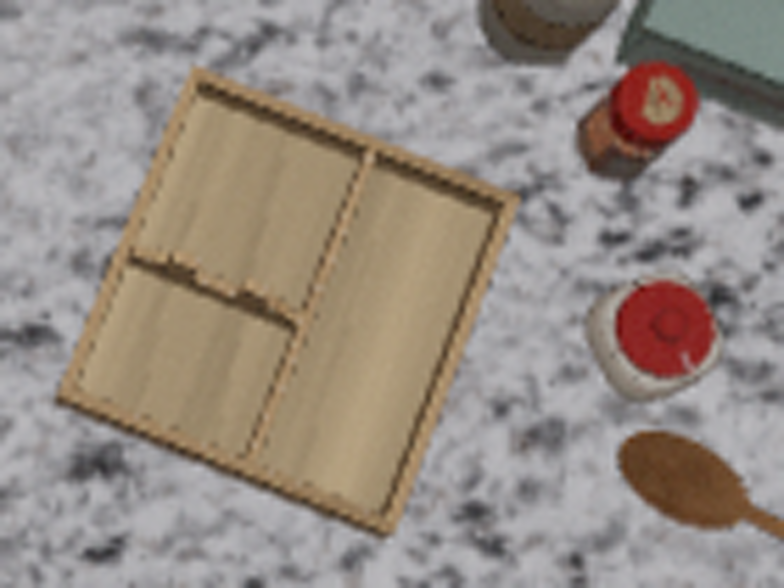

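Run:
```python
from h import *
from workcell import r
p=r.camera_params("top")
A=lambda x,y:((x+.5)/5.3-.5+160,(y+.5)/5.3-.5+160)
B=lambda x,y:((x+.5)/5.6-.5+330,(y+.5)/5.6-.5+170)
for n,c,e in [("s",(158,129),(68,293)),("m",(370,133),(321,320)),("l",(571,157),(581,343))]:
    c=ray(p,A(*c),.046);e=ray(p,A(*e),.046);d=c-e
    print(n,c.round(4),e.round(4),np.hypot(*d[:2]).round(4),"az",np.degrees(np.arctan2(d[1],d[0])).round(1))
a=ray(p,A(727,197),.006);b=ray(p,A(670,462),.006);d=a-b;print("lev",((a+b)/2).round(4),np.hypot(*d[:2]),np.degrees(np.arctan2(d[1],d[0])))
C=np.array([ray(p,B(*q),.036) for q in [(195,68),(520,200),(390,537),(58,400)]])
print(C.round(4),C.mean(0).round(4))
for i,j in[(3,0),(2,1),(1,0),(2,3)]:
    d=C[j]-C[i];print(np.hypot(*d[:2]).round(4),np.degrees(np.arctan2(d[1],d[0])).round(1))
s=r.observe();Rm=rot(s['ee_rot']).as_matrix();print(Rm.round(3))
w=r.camera_params("wrist");print(Rm.T@(w['xyz']-s['tool_pos']),(Rm.T@rot(w['rotation']).as_matrix()).round(3))
```

```text
s [0.4928 0.346  0.046 ] [0.3855 0.3712 0.046 ] 0.1102 az -13.2
m [0.5162 0.2214 0.046 ] [0.4002 0.2216 0.046 ] 0.116 az -0.1
l [0.5263 0.1006 0.046 ] [0.4179 0.0693 0.046 ] 0.1128 az 16.1
lev [0.4477 0.0074 0.006 ] 0.16545177116247514 0.4893347310855778
[[ 0.6159 -0.1956  0.036 ]
 [ 0.5773 -0.3887  0.036 ]
 [ 0.3761 -0.3478  0.036 ]
 [ 0.413  -0.1557  0.036 ]] [ 0.4956 -0.2719  0.036 ]
0.2068 -11.1
0.2054 -11.5
0.197 78.7
0.1956 79.1
[[ 0.92   0.391 -0.001]
 [ 0.391 -0.92   0.002]
 [ 0.    -0.002 -1.   ]]
[ 7.92314501e-02 -3.08564612e-05  3.01379262e-02] [[-0.    -0.951 -0.31 ]
 [ 1.    -0.    -0.001]
 [ 0.001 -0.31   0.951]]
```

```bash
cat >> h.py <<'E'
def to(x,y,z,yawdeg):
    """TCP target -> tool-frame row"""
    from workcell import r
    s=r.observe();M=rot(s['ee_rot']).as_matrix()
    d=M.T@(np.array([x,y,z])-s['tool_pos'])*1000
    cur=np.degrees(np.arctan2(M[1,0],M[0,0]))
    roll=-np.radians((yawdeg-cur+180)%360-180)
    print("t=%.2f"%s['time_s'],"cur",s['tool_pos'].round(4),"yaw %.2f"%cur,"F",s['wrist_force'].round(1),"w %.3f"%s['width'])
    print("row",d.round(1),"roll %.4f"%roll,"rows>=%d"%max(np.linalg.norm(d)/41.7,abs(np.degrees(roll))/7.16))
E
python3 -c "
from h import *
to(.44,-.27,.40,-11.2)"
```

```text
t=0.15 cur [ 0.2443 -0.5749  0.4037] yaw 23.02 F [-0.5 -0.6 -0.4] w 1.000
row [ 299.4 -204.1    4.1] roll 0.5973 rows>=8
```

Emit:
drive_tool:
  moves:
    - [299,-204,4,0.597]
    - [299,-204,4,0.597]
    - [299,-204,4,0.597]
    - [299,-204,4,0.597]
    - [299,-204,4,0.597]
    - [299,-204,4,0.597]
    - [299,-204,4,0.597]
    - [299,-204,4,0.597]
    - [299,-204,4,0.597]
    - [299,-204,4,0.597]
    - [299,-204,4,0.597]
    - [299,-204,4,0.597]
  jaw: 0
  newtons: 120

```text
time_s: 1.15
tool_pos: [0.4396, -0.2703, 0.4]
ee_rot: [-0.001, 0.995, -0.097, -0.001]
wrist_force: [0.2, 0.8, -0.2]
width: 0.497
```

Run:
```python
from h import *
from workcell import r
import pickle
to(.38,.22,.42,0)
p=r.camera_params("wrist");im=r.get_image("wrist");pickle.dump(p,open("p1.pkl","wb"))
cv2.imwrite("pics/w1.png",im[...,::-1])
```

```text
t=1.15 cur [ 0.4396 -0.2703  0.4   ] yaw -11.13 F [ 0.2  0.8 -0.2] w 0.497
row [-153.2 -469.6  -19.4] roll -0.1943 rows>=11
```

View pics/w1.png

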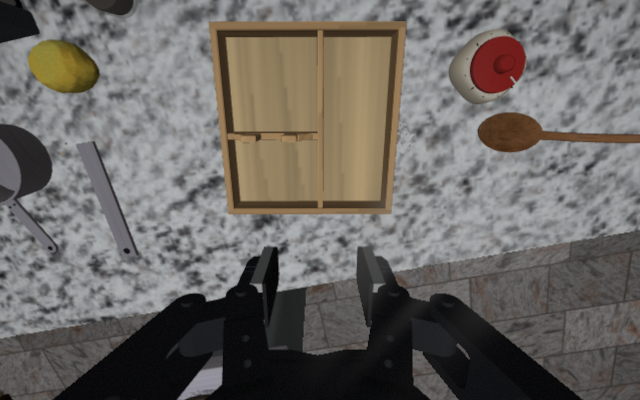

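The tray's outer top corners are at about (210,22), (406,22), (391,213) and (229,213). The leveller runs from (88,143) to (128,255). Next I'll look at the cups.

Emit:
drive_tool:
  moves:
    - [-153,-470,-19,-0.194]
    - [-153,-470,-19,-0.194]
    - [-153,-470,-19,-0.194]
    - [-153,-470,-19,-0.194]
    - [-153,-470,-19,-0.194]
    - [-153,-470,-19,-0.194]
    - [-153,-470,-19,-0.194]
    - [-153,-470,-19,-0.194]
    - [-153,-470,-19,-0.194]
    - [-153,-470,-19,-0.194]
    - [-153,-470,-19,-0.194]
    - [-153,-470,-19,-0.194]
    - [-153,-470,-19,-0.194]
    - [-153,-470,-19,-0.194]
    - [-153,-470,-19,-0.194]

```text
time_s: 2.45
tool_pos: [0.3811, 0.2188, 0.4194]
ee_rot: [-0.0, 1.0, -0.001, -0.001]
wrist_force: [0.1, 0.2, 1.1]
width: 0.5
```

Run:
```python
from h import *
from workcell import r
import pickle
p=r.camera_params("wrist");im=r.get_image("wrist");pickle.dump(p,open("p2.pkl","wb"))
print(r.observe()['tool_pos'],r.observe()['time_s'])
cv2.imwrite("pics/w2.png",im[...,::-1])
w=cv2.imread("pics/w1.png")
cv2.imwrite("pics/w1z.png",cv2.resize(w[10:225,200:415],None,fx=2.7,fy=2.7,interpolation=cv2.INTER_CUBIC))
```

```text
[0.38113928 0.2184028  0.41938366] 2.5
```

View pics/w2.png

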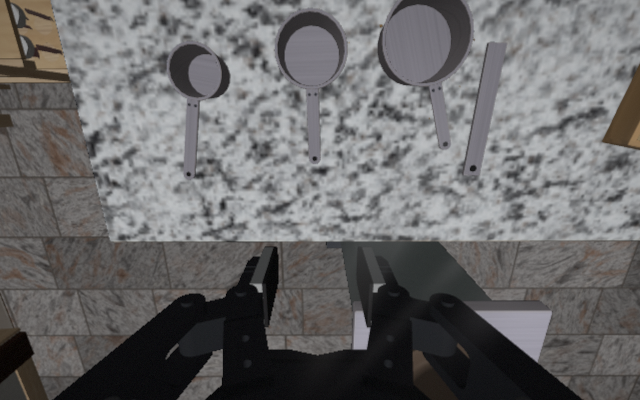

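View pics/w1z.png

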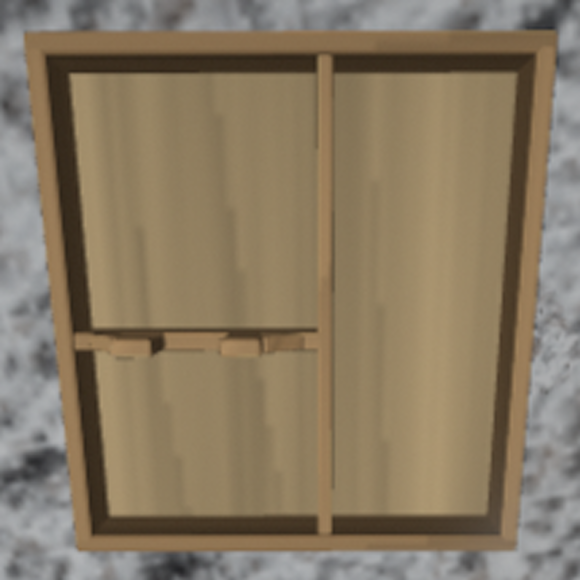

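Cups in the wrist view: small bowl at about (198,70), medium (312,49), large (425,38), with handle ends at (188,175), (315,160) and (446,147).

Run:
```python
from h import *
import pickle
w=cv2.imread("pics/w2.png")
cv2.imwrite("pics/w2z.png",cv2.resize(w[0:185,155:355],None,fx=3.2,fy=3.2,interpolation=cv2.INTER_CUBIC))
cv2.imwrite("pics/w2y.png",cv2.resize(w[0:185,355:535],None,fx=3.2,fy=3.2,interpolation=cv2.INTER_CUBIC))
p=pickle.load(open("p1.pkl","rb"))
B=lambda x,y:((x+.5)/2.7-.5+200,(y+.5)/2.7-.5+10)
C=np.array([ray(p,B(*q),.036) for q in [(25,31),(556,31),(517,549),(78,549)]])
print(C.round(4),C.mean(0).round(4))
for i,j in[(3,0),(2,1),(1,0),(2,3)]:
    d=C[j]-C[i];print(np.hypot(*d[:2]).round(4),np.degrees(np.arctan2(d[1],d[0])).round(1))
```

```text
[[ 0.6193 -0.1946  0.036 ]
 [ 0.581  -0.3882  0.036 ]
 [ 0.3796 -0.3503  0.036 ]
 [ 0.4181 -0.1551  0.036 ]] [ 0.4995 -0.2721  0.036 ]
0.2051 -11.1
0.2049 -10.7
0.1974 78.8
0.199 78.9
```

View pics/w2z.png

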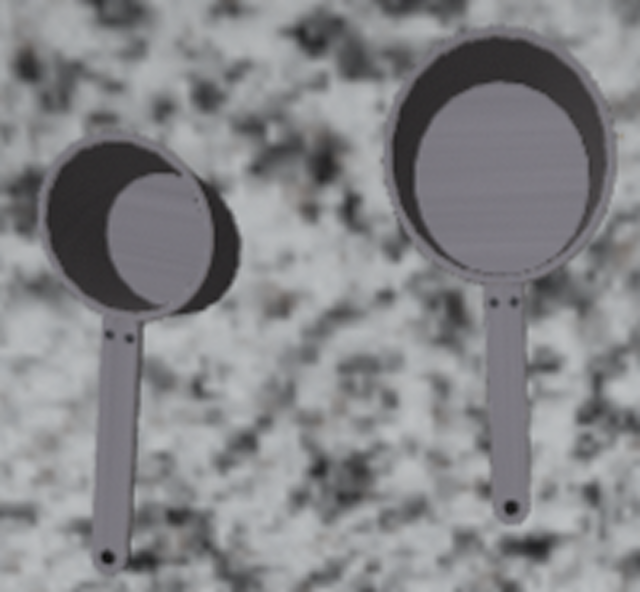

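View pics/w2y.png

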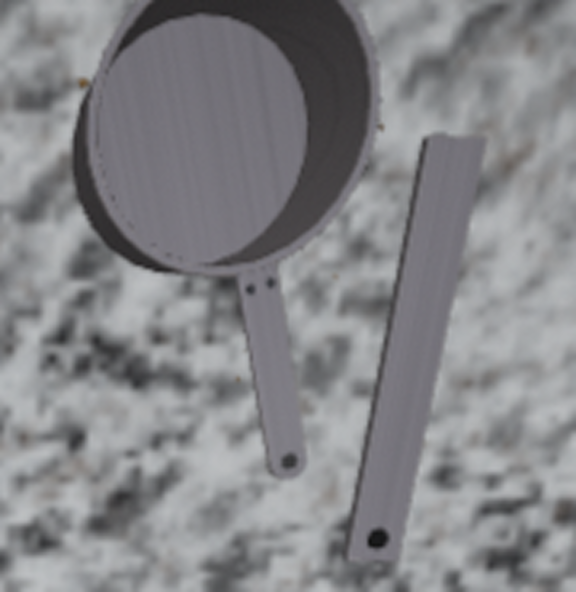

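Run:
```python
from h import *
import pickle
from scipy.optimize import least_squares
p=pickle.load(open("p2.pkl","rb"))
def cup(n,ox,Rr,rim,L,Rt,tip,x0):
    f=lambda q: ray(p,((q[0]+.5)/3.2-.5+ox,(q[1]+.5)/3.2-.5),.046)[:2]
    rim=np.array([f(q) for q in rim]);E=np.array([f(q) for q in L+Rt]);sg=np.r_[np.ones(len(L)),-np.ones(len(Rt))]
    t=f(tip)
    def res(v):
        c=v[:2];u=np.array([np.cos(v[2]),np.sin(v[2])]);m=np.array([-u[1],u[0]])
        return np.r_[np.linalg.norm(rim-c,axis=1)-Rr,(E-c)@m-sg*.007,(t-c)@u+.122]*1000
    s=least_squares(res,x0,loss='soft_l1')
    print(n,s.x[:2].round(4),np.degrees(s.x[2]).round(2),s.fun.round(1), "meanw",)
cup("s",155,.029,[(40,218),(112,131),(195,170),(62,280),(60,160)],[(102,340),(94,540)],[(141,340),(130,540)],(107,573),[.49,.346,-.1])
cup("m",155,.038,[(384,150),(614,155),(500,27),(400,215),(600,215)],[(485,310),(494,495)],[(524,310),(530,495)],(512,524),[.516,.22,0])
cup("l",355,.047,[(88,110),(380,100),(345,195),(120,215),(290,253)],[(243,300),(268,455)],[(281,295),(304,450)],(290,479),[.526,.1,.2])
f=lambda q: ray(p,((q[0]+.5)/3.2-.5+355,(q[1]+.5)/3.2-.5),.006)
a=(f((427,135))+f((485,138)))/2;b=(f((349,557))+f((398,561)))/2;d=a-b
print("lev",(a+b)/2,np.linalg.norm(d),np.degrees(np.arctan2(d[1],d[0])))
p=pickle.load(open("p1.pkl","rb"))
for q in[(79,144),(99,142),(120,256),(136,253)]:print(ray(p,q,.006))
```

```text
s [0.4985 0.3513] -10.76 [ 0.3  0.1  1.3  0.7 -0.5 -0.1 -0.4  0.4  0.3  0. ] meanw
m [0.519  0.2254] 1.83 [ 0.1  0.  -0.3 -0.4 -0.1 -0.1 -0.4  0.4  0.3  0.1] meanw
l [0.531  0.1027] 16.18 [ 0.9  0.2 -0.8 -1.4  0.6 -0.6 -0.6  0.6  0.6 -0.5] meanw
lev [0.45340005 0.00923471 0.006     ] 0.15827974128707167 -1.665856346472164
[0.53242005 0.0121846  0.006     ]
[ 0.5299103  -0.01314837  0.006     ]
[0.37674002 0.02465518 0.006     ]
[0.37683714 0.00079028 0.006     ]
```

```bash
python3 -c "
from h import *
to(.4484,.0787,.26,16.2);to(.4484,.0787,.200,16.2)"
```

```text
t=2.50 cur [0.3811 0.2184 0.4194] yaw -0.22 F [-0.1 -0.9 -0.4] w 0.498
row [ 68.1 139.5 159.2] roll -0.2866 rows>=5
t=2.50 cur [0.3811 0.2184 0.4194] yaw -0.22 F [-0.1 -0.9 -0.4] w 0.498
row [ 68.1 139.5 219.2] roll -0.2866 rows>=6
```

Emit:
drive_tool:
  moves:
    - [68,139.5,159,-0.287]
    - [68,139.5,159,-0.287]
    - [68,139.5,159,-0.287]
    - [68,139.5,159,-0.287]
    - [68,139.5,159,-0.287]
    - [68,139.5,159,-0.287]
    - [68,139.5,175,-0.287]
    - [68,139.5,195,-0.287]
    - [68,139.5,219,-0.287]
    - [68,139.5,219,-0.287]
    - [68,139.5,219,-0.287]
    - [68,139.5,219,-0.287]

```text
time_s: 3.5
tool_pos: [0.4487, 0.0776, 0.201]
ee_rot: [-0.0, 0.99, 0.14, -0.0]
wrist_force: [0.1, -0.5, 0.4]
width: 0.5
```

```bash
cat > look.py <<'E'
import sys,pickle
from h import *
from workcell import r
n,cam=sys.argv[1],sys.argv[2]
p=r.camera_params(cam);im=r.get_image(cam);pickle.dump(p,open(f"pics/{n}.pkl","wb"))
cv2.imwrite(f"pics/{n}.png",im[...,::-1])
s=r.observe();print(s['time_s'],s['tool_pos'].round(4),s['wrist_force'].round(1),s['ft_torque'].round(2),s['width'].round(3))
E
python3 look.py w3 wrist
```

```text
Traceback (most recent call last):
  File "look.py", line 7, in <module>
    s=r.observe();print(s['time_s'],s['tool_pos'].round(4),s['wrist_force'].round(1),s['ft_torque'].round(2),s['width'].round(3))
                                                                                                             ^^^^^^^^^^^^^^^^
AttributeError: 'float' object has no attribute 'round'
```

View pics/w3.png

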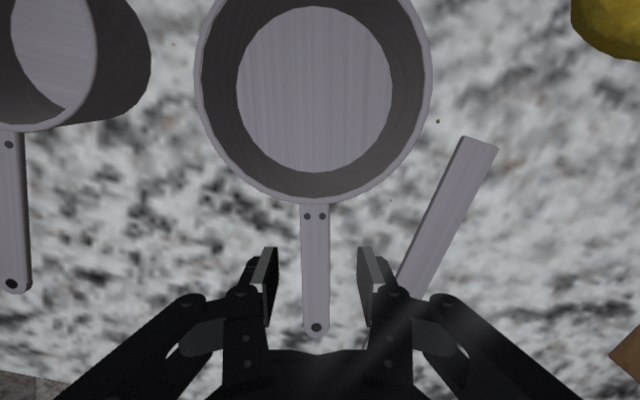

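The large cup's handle (column 315) is centred between the pads (columns 268 and 363). I'll close, then lift a little and check.

Emit:
drive_tool:
  moves:
    - [0,0,0,0]
    - [0,0,0,0]
    - [0,0,0,0]
    - [0,0,0,0]
    - [0,0,0,0]
    - [0,0,0,0]
    - [0,0,-10,0]
    - [0,0,-40,0]
    - [0,0,-65,0]
    - [0,0,-65,0]
    - [0,0,-65,0]
  jaw: -1
  newtons: 120

```text
time_s: 4.47
tool_pos: [0.4497, 0.0781, 0.2681]
ee_rot: [0.0, 0.99, 0.141, 0.002]
wrist_force: [0.3, -0.6, -1.8]
width: 0.114
```

```bash
sed -i "s/s\['width'\].round(3)/s['width']/" look.py; python3 look.py w4 wrist; python3 look.py s4 scene
```

```text
4.5167 [0.4487 0.078  0.2668] [-0.6  0.1 -0.9] [-0.    0.09 -0.02] 0.11418538542620017
4.5667 [0.4481 0.078  0.2659] [-0.6  0.3 -1.9] [-0.02  0.13  0.02] 0.11932823496212996
```

View pics/w4.png

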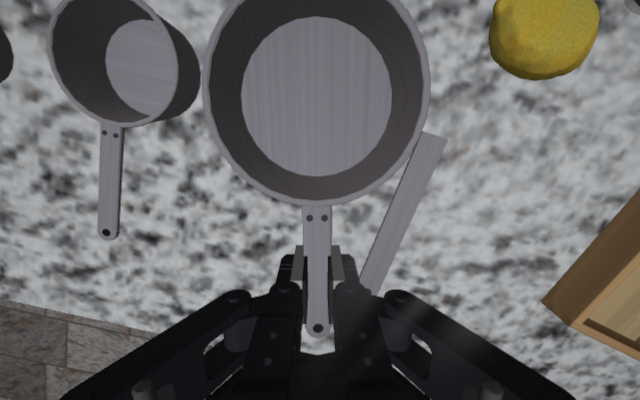

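View pics/s4.png

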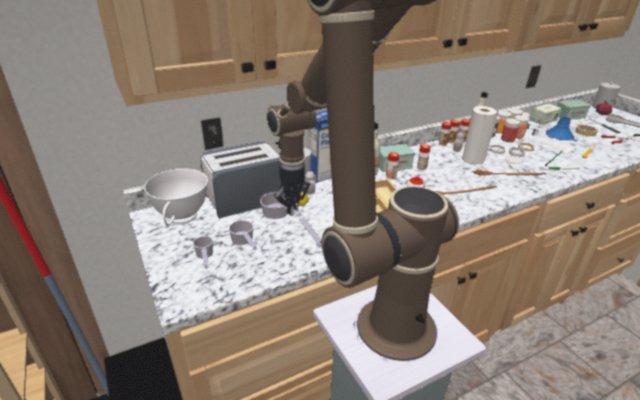

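The large cup is held (width 0.114, weight about 2 N), with a slight droop of roughly 4°. I'll refine the tray pose and the grip offset.

Run:
```python
from h import *
import pickle
from scipy.optimize import least_squares
p=pickle.load(open("p1.pkl","rb"))
B=lambda x,y:((x+.5)/2.7-.5+200,(y+.5)/2.7-.5+10)
# outer corners, inner top corners(36), wall/divider top (34), notch uprights
pts=[((103.5,100,36),(25,31)),((103.5,-100,36),(556,31)),((-103.5,-100,36),(517,549)),((-103.5,100,36),(78,549)),
((95.5,92,36),(47,53)),((95.5,-92,36),(537,53)),((-95.5,-92,36),(503,535)),((-95.5,92,36),(92,535)),
((95.5,-10,34),(317,55)),((95.5,-16,34),(332,55)),((-95.5,-10,34),(317,533)),((-95.5,-16,34),(331,533)),
((95.5,92,5),(69,71)),((-95.5,92,5),(107,516)),((-95.5,-92,5),(489,516)),((95.5,-92,5),(520,71))]
P=np.array([a for a,b in pts])/1000;U=np.array([B(*b) for a,b in pts])
def X(v):
    c,s=np.cos(v[2]),np.sin(v[2]);return np.c_[v[0]+c*P[:,0]-s*P[:,1],v[1]+s*P[:,0]+c*P[:,1],P[:,2]]
f=least_squares(lambda v:(proj(p,X(v))-U).ravel(),[.4995,-.272,-.19],loss='soft_l1')
print("tray",f.x[:2].round(4),np.degrees(f.x[2]).round(2));print(f.fun.reshape(-1,2).round(1).tolist())
# cup in w3
p=pickle.load(open("pics/w3.pkl","rb"))
rim=np.array([ray(p,q,.046)[:2] for q in [(195,90),(432,88),(315,204),(222,165),(405,165)]])
s=least_squares(lambda v:(np.linalg.norm(rim-v,axis=1)-.047)*1e3,[.53,.1]);print(s.x.round(4),s.fun.round(1))
t=np.array([.4487,.0777]);d=s.x-t;print("from tcp",np.hypot(*d),np.degrees(np.arctan2(d[1],d[0])))
print([ray(p,q,.046)[:2].round(4) for q in [(316,327),(300,205),(330,205)]])
```

```text
tray [ 0.4992 -0.2719] -11.08
[[-1.1, -0.6], [1.6, -1.0], [-0.0, 0.9], [-0.7, 1.1], [-0.4, 0.3], [-0.0, -0.1], [-0.9, -0.1], [0.1, 0.1], [0.4, -0.2], [0.7, -0.2], [0.5, 0.2], [0.3, 0.2], [0.6, 0.7], [0.9, -0.6], [-0.9, -0.7], [-1.1, 0.4]]
[0.5283 0.1023] [ 0.6  0.7 -1.5  1.4  1.3]
from tcp 0.0833348359342602 17.191164830054515
[array([0.4194, 0.07  ]), array([0.4824, 0.0956]), array([0.4862, 0.0825])]
```

```bash
python3 -c "
from h import *
from workcell import r
print(ray(r.camera_params('top'),(338,158),.07))
to(.4684,-.2241,.33,-11.08)
to(.4684,-.2241,.265,-11.08)"
```

```text
[ 0.66527202 -0.09828429  0.07      ]
t=4.57 cur [0.4481 0.078  0.2659] yaw 16.15 F [-0.6  0.3 -1.9] w 0.119
row [-64.6 295.8 -64.2] roll 0.4753 rows>=7
t=4.57 cur [0.4481 0.078  0.2659] yaw 16.15 F [-0.6  0.3 -1.9] w 0.119
row [-64.6 295.8   0.8] roll 0.4753 rows>=7
```

Emit:
drive_tool:
  moves:
    - [0,10,-30,0.02]
    - [-4,30,-64,0.06]
    - [-12,60,-64,0.11]
    - [-20,90,-64,0.16]
    - [-28,125,-64,0.21]
    - [-36,160,-64,0.27]
    - [-44,195,-64,0.33]
    - [-52,230,-64,0.39]
    - [-60,265,-64,0.45]
    - [-64.6,290,-64,0.475]
    - [-64.6,296,-50,0.475]
    - [-64.6,296,-30,0.475]
    - [-64.6,296,-10,0.475]
    - [-64.6,296,1,0.475]
    - [-64.6,296,1,0.475]
    - [-64.6,296,1,0.475]

```text
time_s: 5.9
tool_pos: [0.4677, -0.2237, 0.2631]
ee_rot: [-0.001, 0.995, -0.096, -0.003]
wrist_force: [-0.2, -0.5, -1.3]
width: 0.112
```

```bash
python3 look.py w5 wrist;python3 -c "
from h import *
to(.4684,-.2241,.205,-11.08)"
```

```text
5.95 [ 0.4684 -0.2241  0.2644] [ 1.   0.4 -0.6] [-0.    0.13 -0.02] 0.11694908375160457
t=5.95 cur [ 0.4684 -0.2241  0.2644] yaw -11.04 F [ 1.   0.4 -0.6] w 0.117
row [ 0.1  0.  59.4] roll 0.0007 rows>=1
```

View pics/w5.png

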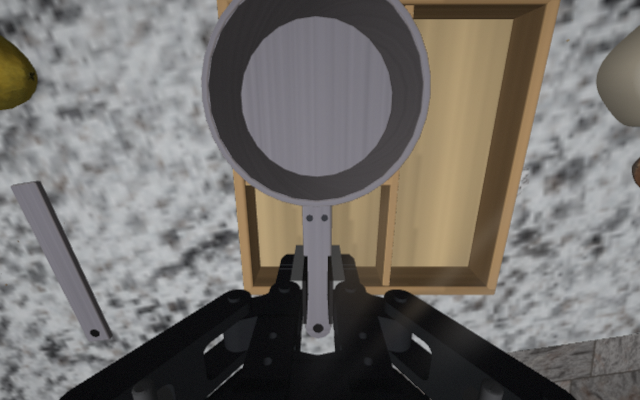

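Emit:
drive_tool:
  moves:
    - [0,0,20,0]
    - [0,0,38,0]
    - [0,0,44,0]
    - [0,0,48,0]
    - [0,0,51,0]
    - [0,0,51,0]

```text
time_s: 6.45
tool_pos: [0.4688, -0.2242, 0.214]
ee_rot: [0.0, 0.995, -0.096, -0.001]
wrist_force: [0.1, 0.1, -1.6]
width: 0.116
```

```bash
python3 look.py w6 wrist
```

```text
6.5 [ 0.4688 -0.2243  0.2142] [-0.4 -0.  -2.1] [0.03 0.16 0.07] 0.11440237430820102
```

View pics/w6.png

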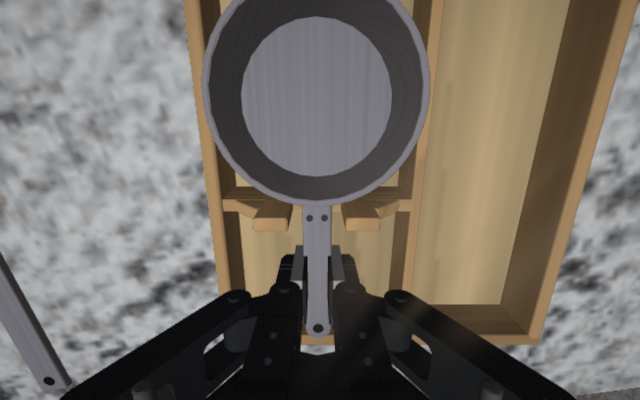

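The handle at column 317 is centred between the uprights (inner edges at 292 and 343). I'll keep lowering.

Emit:
drive_tool:
  moves:
    - [0,0,3,0]
    - [0,0,5,0]
    - [0,0,7,0]
    - [0,0,7,0]

```text
time_s: 6.83
tool_pos: [0.469, -0.2245, 0.2079]
ee_rot: [0.0, 0.995, -0.096, -0.0]
wrist_force: [-2.5, 0.8, 5.6]
width: 0.116
```

```bash
python3 look.py w7 wrist
```

```text
6.8833 [ 0.4691 -0.2246  0.2081] [-2.1  0.5  5.2] [ 0.11  0.26 -0.02] 0.11186329075943756
```

View pics/w7.png

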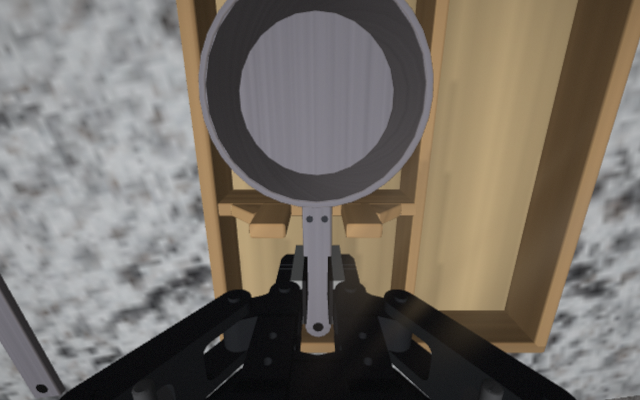

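Emit:
drive_tool:
  moves:
    - [0,0,0,0]
    - [0,0,0,0]
    - [0,0,0,0]
    - [0,0,-5,0]
    - [0,0,-30,0]
    - [0,0,-65,0]
    - [0,0,-65,0]
  jaw: -0.2

```text
time_s: 7.47
tool_pos: [0.4718, -0.226, 0.2791]
ee_rot: [0.003, 0.995, -0.096, 0.005]
wrist_force: [1.0, -1.0, 0.4]
width: 0.401
```

```bash
python3 look.py w8 wrist
```

```text
7.5167 [ 0.4711 -0.2257  0.2772] [-0.1  0.7  0.7] [ 0.02 -0.01  0.  ] 0.4016179574411107
```

View pics/w8.png

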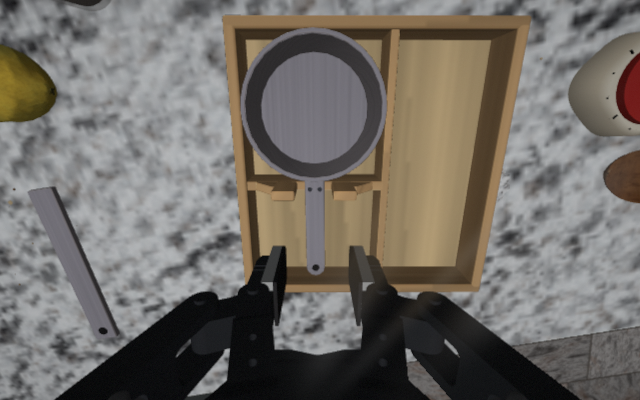

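The large cup is seated, with its handle through the notch, the bowl at about (314,105) and the handle end at (316,270). Next is the medium cup.

Run:
```python
from h import *
import pickle
from scipy.optimize import least_squares
p=pickle.load(open("pics/w8.pkl","rb"))
rim=np.array([ray(p,q,.051)[:2] for q in [(242,105),(386,105),(314,28),(262,156),(366,156),(258,57),(370,57)]])
s=least_squares(lambda v:(np.linalg.norm(rim-v,axis=1)-.047)*1e3,[.55,-.24]);print(s.x.round(4),s.fun.round(1))
print([ray(p,q,.051)[:2].round(4) for q in [(316,275),(316,180)]])
to(.433,.2227,.27,1.83);to(.433,.2227,.209,1.83)
```

```text
[ 0.5512 -0.2405] [-0.2 -0.2 -0.  -0.4 -0.5 -0.5 -0.3]
[array([ 0.4307, -0.2181]), array([ 0.5049, -0.2327])]
t=7.52 cur [ 0.4711 -0.2257  0.2772] yaw -11.03 F [-0.1  0.7  0.7] w 0.402
row [-123.3 -432.8    4.6] roll -0.2244 rows>=10
t=7.52 cur [ 0.4711 -0.2257  0.2772] yaw -11.03 F [-0.1  0.7  0.7] w 0.402
row [-123.8 -433.    65.6] roll -0.2244 rows>=10
```

Emit:
drive_tool:
  moves:
    - [-123,-433,0,-0.224]
    - [-123,-433,0,-0.224]
    - [-123,-433,0,-0.224]
    - [-123,-433,0,-0.224]
    - [-123,-433,0,-0.224]
    - [-123,-433,0,-0.224]
    - [-123,-433,0,-0.224]
    - [-123,-433,0,-0.224]
    - [-123,-433,0,-0.224]
    - [-123,-433,0,-0.224]
    - [-123,-433,0,-0.224]
    - [-124,-433,10,-0.224]
    - [-124,-433,35,-0.224]
    - [-124,-433,66,-0.224]
    - [-124,-433,66,-0.224]
    - [-124,-433,66,-0.224]
  jaw: 0

```text
time_s: 8.85
tool_pos: [0.431, 0.2217, 0.2063]
ee_rot: [0.004, 1.0, 0.016, 0.0]
wrist_force: [0.5, -0.4, -0.0]
width: 0.501
```

```bash
python3 look.py w9 wrist
```

```text
8.9 [0.4323 0.2221 0.208 ] [ 0.4  0.2 -0.6] [-0.03 -0.01  0.05] 0.5034256572852879
```

View pics/w9.png

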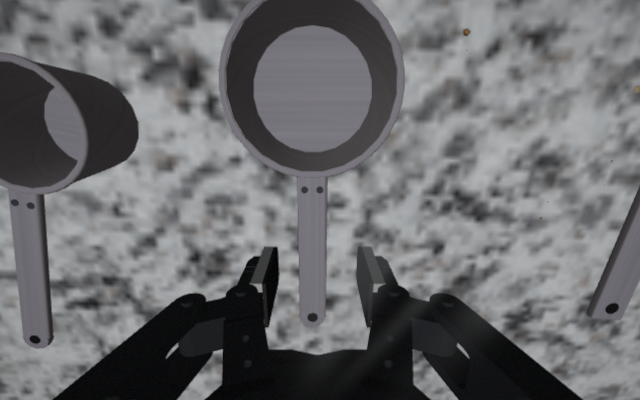

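The medium handle (column 312) is between the pads. I'll close and lift.

Emit:
drive_tool:
  moves:
    - [0,0,0,0]
    - [0,0,0,0]
    - [0,0,0,0]
    - [0,0,0,0]
    - [0,0,0,0]
    - [0,0,0,0]
    - [0,0,-10,0]
    - [0,0,-40,0]
    - [0,0,-65,0]
    - [0,0,-65,0]
    - [0,0,-65,0]
  jaw: -1
  newtons: 120

```text
time_s: 9.82
tool_pos: [0.4326, 0.2229, 0.2747]
ee_rot: [0.002, 1.0, 0.016, 0.004]
wrist_force: [-0.6, 1.0, -0.3]
width: 0.108
```

```bash
python3 look.py w10 wrist
```

```text
9.8667 [0.4318 0.2225 0.2733] [-0.  -1.  -0.6] [0.02 0.1  0.04] 0.10600745927206975
```

View pics/w10.png

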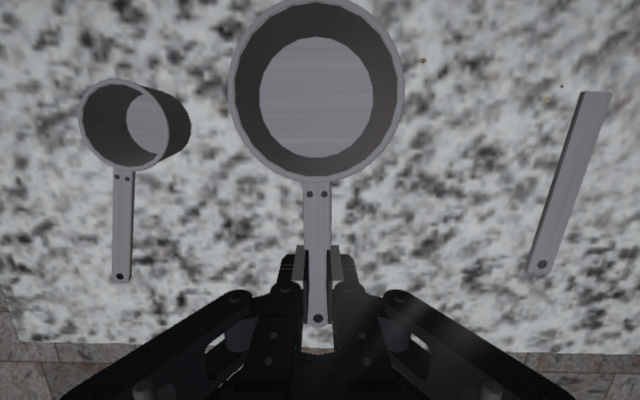

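```bash
cat > fitcup.py <<'E'
from h import *
import pickle
from scipy.optimize import least_squares
def fit(pk,tcp,yaw,Rr,Rf,rim,floor,tip):
    p=pickle.load(open(pk,"rb"))
    cy,sy=np.cos(np.radians(yaw)),np.sin(np.radians(yaw))
    def W(v,P): # v: L(mm), lat, h (handle centre below tcp), pitch deg ; P in cup frame (mm) rel. handle-centre height 44
        L,lat,h,d=v;d=np.radians(d)
        x=P[:,0]+L;z=P[:,2]-44
        X=x*np.cos(d)+z*np.sin(d);Z=-x*np.sin(d)+z*np.cos(d)
        Y=P[:,1]+lat
        return np.c_[tcp[0]+(cy*X-sy*Y)/1e3,tcp[1]+(sy*X+cy*Y)/1e3,tcp[2]+(Z-h)/1e3]
    th=np.linspace(0,2*np.pi,361)
    C=lambda R,z:np.c_[R*np.cos(th),R*np.sin(th),0*th+z]
    def res(v):
        o=[]
        for pts,Rq,z in((rim,Rr,46),(floor,Rf,4.5)):
            c=proj(p,W(v,C(Rq,z)))
            for q in pts:
                d=np.linalg.norm(c-q,axis=1);i=d.argmin();j=(i+1)%361;t=c[j]-c[i-1];t/=np.linalg.norm(t)
                e=np.array(q)-c[i];o.append(e[0]*t[1]-e[1]*t[0])
        if tip is not None:o+=list(.7*(proj(p,W(v,np.array([[-122.,0,44]])))[0]-tip))
        return np.array(o+[(v[2]-163)/4])
    s=least_squares(res,[84,0,160,3]);print("L %.1f lat %.1f h %.1f pitch %.1f"%tuple(s.x),s.fun.round(1))
    for n,P in(("axis foot",[0,0,0]),("axis rim",[0,0,46]),("far foot",[Rf+2.5,0,0]),("grip handle bottom",[-s.x[0],0,42]),("tip",[-122,0,42])):
        print(n,W(s.x,np.array([P],float))[0].round(4))
E
python3 - <<'E'
from fitcup import *
fit("pics/w10.pkl",(.4318,.2225,.2733),1.8,38,32.5,[(229,90),(404,90),(252,150),(380,150)],[(260,97),(373,97),(316,37),(316,157)],(317,326))
fit("pics/w5.pkl",(.4684,-.2241,.2644),-11.04,47,41.5,[(203,85),(429,85),(225,155),(405,155),(316,208)],[(241,95),(392,95),(316,16),(316,177)],(318,337))
E
```

```text
L 87.2 lat -0.3 h 163.2 pitch 1.3 [-0.2 -0.4 -0.3  0.4  0.4 -0.   0.2  0.  -0.1  0.2  0.1]
axis foot [0.5179 0.2249 0.064 ]
axis rim [0.519 0.225 0.11 ]
far foot [0.5529 0.226  0.0632]
grip handle bottom [0.4318 0.2222 0.1081]
tip [0.397  0.2211 0.1089]
L 81.5 lat 0.9 h 160.3 pitch 1.6 [ 0.4  0.1  1.1  2.7 -2.2 -0.2 -0.7 -1.1 -0.8 -1.2 -0.7 -0.7]
axis foot [ 0.5473 -0.2386  0.0578]
axis rim [ 0.5486 -0.2388  0.1038]
far foot [ 0.5905 -0.247   0.0566]
grip handle bottom [ 0.4685 -0.2232  0.1021]
tip [ 0.4288 -0.2155  0.1032]
```

```bash
python3 -c "
from h import *
to(.466,-.2237,.33,-11.08)
to(.466,-.2237,.26,-11.08)"
```

```text
t=9.87 cur [0.4318 0.2225 0.2733] yaw 1.78 F [-0.  -1.  -0.6] w 0.106
row [ 20.6 447.4 -53.9] roll 0.2245 rows>=10
t=9.87 cur [0.4318 0.2225 0.2733] yaw 1.78 F [-0.  -1.  -0.6] w 0.106
row [ 20.3 446.9  16.1] roll 0.2245 rows>=10
```

Emit:
drive_tool:
  moves:
    - [0,10,-30,0.0]
    - [2,35,-54,0.01]
    - [4,70,-54,0.03]
    - [6,105,-54,0.05]
    - [8,140,-54,0.07]
    - [10,178,-54,0.09]
    - [12,216,-54,0.11]
    - [14,254,-54,0.13]
    - [15,292,-54,0.15]
    - [17,330,-54,0.17]
    - [18,368,-54,0.19]
    - [19,405,-54,0.21]
    - [20,435,-54,0.2245]
    - [20.5,447,-40,0.2245]
    - [20.5,447,-15,0.2245]
    - [20.5,447,10,0.2245]
    - [20.5,447,16,0.2245]
    - [20.5,447,16,0.2245]
    - [20.5,447,16,0.2245]

```text
time_s: 11.45
tool_pos: [0.4659, -0.2233, 0.2592]
ee_rot: [0.002, 0.995, -0.096, 0.002]
wrist_force: [0.0, 1.2, -1.7]
width: 0.111
```

```bash
python3 look.py w11 wrist;python3 -c "
from h import *
to(.466,-.2237,.224,-11.08)"
```

```text
11.5 [ 0.4665 -0.2236  0.2604] [ 0.1  0.2 -0.5] [-0.03  0.03  0.01] 0.10426520521756391
t=11.50 cur [ 0.4665 -0.2236  0.2604] yaw -11.06 F [ 0.1  0.2 -0.5] w 0.104
row [-0.7 -0.  36.4] roll 0.0004 rows>=0
```

View pics/w11.png

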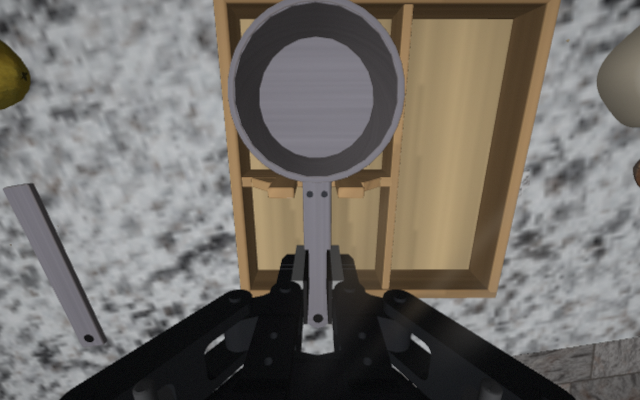

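Emit:
drive_tool:
  moves:
    - [-0.7,0,10,0]
    - [-0.7,0,20,0]
    - [-0.7,0,28,0]
    - [-0.7,0,34,0]
    - [-0.7,0,36,0]
    - [-0.7,0,36,0]

```text
time_s: 12.0
tool_pos: [0.4652, -0.2234, 0.2237]
ee_rot: [0.002, 0.995, -0.096, 0.001]
wrist_force: [-2.9, 1.3, 4.4]
width: 0.102
```

```bash
python3 look.py w12 wrist
```

```text
12.05 [ 0.4655 -0.2235  0.2242] [-2.9  1.2  5.1] [ 0.24  0.58 -0.02] 0.10663903409095164
```

View pics/w12.png

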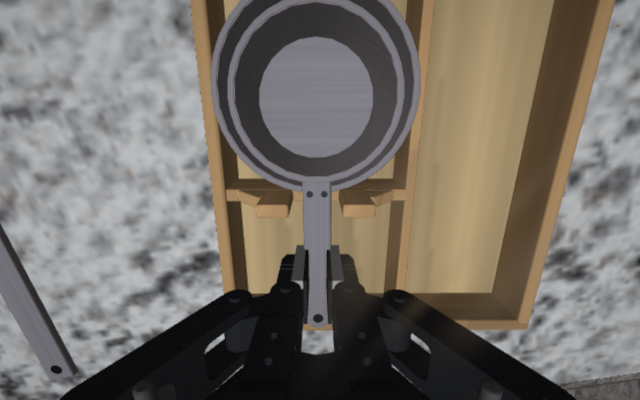

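Emit:
drive_tool:
  moves:
    - [0,0,-1,0]
    - [0,0,-1,0]

```text
time_s: 12.22
tool_pos: [0.466, -0.2237, 0.2256]
ee_rot: [0.003, 0.995, -0.096, 0.003]
wrist_force: [-1.0, -0.9, -0.6]
width: 0.106
```

```bash
python3 look.py w13 wrist
```

```text
12.2667 [ 0.466  -0.2237  0.2255] [ 0.4  0.2 -0.6] [0.01 0.11 0.01] 0.1063448215404224
```

Emit:
drive_tool:
  moves:
    - [0,0,0,0]
    - [0,0,0,0]
    - [0,0,0,0]
    - [0,0,0,0]
    - [0,0,-10,0]
    - [0,0,-35,0]
    - [0,0,-50,0]
    - [0,0,-50,0]
    - [0,0,-50,0]
  jaw: -0.3

```text
time_s: 13.02
tool_pos: [0.4663, -0.2237, 0.277]
ee_rot: [0.003, 0.995, -0.096, 0.004]
wrist_force: [0.1, -0.2, 0.2]
width: 0.351
```

```bash
python3 look.py w14 wrist
```

```text
13.0667 [ 0.4657 -0.2234  0.2758] [-0.3  0.7  0.1] [ 0.    0.08 -0.03] 0.3481017951613236
```

View pics/w14.png

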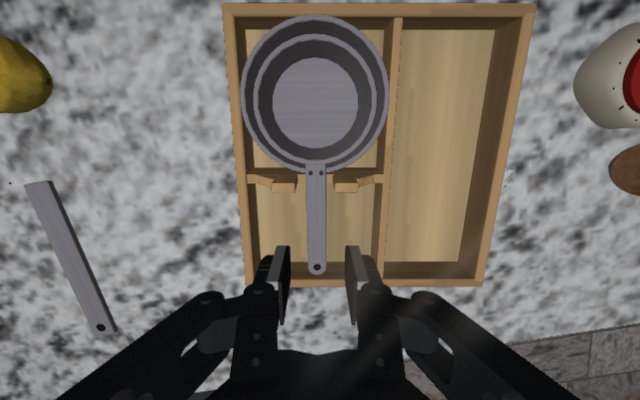

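The medium cup is nested, its handle stacked on the large one's and ending at (317,268). Next is the small cup.

Run:
```python
from h import *
import pickle
from scipy.optimize import least_squares
p=pickle.load(open("pics/w14.pkl","rb"))
for z,Rr,pts in[(.0555,.038,[(253,95),(377,95),(315,33),(270,137),(360,137),(270,52),(360,52)])]:
    rim=np.array([ray(p,q,z)[:2] for q in pts])
    s=least_squares(lambda v:(np.linalg.norm(rim-v,axis=1)-Rr)*1e3,[.55,-.24]);print(s.x.round(4),s.fun.round(1))
to(.414,.3674,.27,-10.76);to(.414,.3674,.211,-10.76)
```

```text
[ 0.551  -0.2403] [ 0.6  0.6 -1.2 -1.  -1.1 -0.1 -0. ]
t=13.07 cur [ 0.4657 -0.2234  0.2758] yaw -11.05 F [-0.3  0.7  0.1] w 0.348
row [-164.  -569.9    1.9] roll -0.0051 rows>=14
t=13.07 cur [ 0.4657 -0.2234  0.2758] yaw -11.05 F [-0.3  0.7  0.1] w 0.348
row [-164.4 -570.2   60.9] roll -0.0051 rows>=14
```

Emit:
drive_tool:
  moves:
    - [-164,-570,0,-0.005]
    - [-164,-570,0,-0.005]
    - [-164,-570,0,-0.005]
    - [-164,-570,0,-0.005]
    - [-164,-570,0,-0.005]
    - [-164,-570,0,-0.005]
    - [-164,-570,0,-0.005]
    - [-164,-570,0,-0.005]
    - [-164,-570,0,-0.005]
    - [-164,-570,0,-0.005]
    - [-164,-570,0,-0.005]
    - [-164,-570,0,-0.005]
    - [-164,-570,0,-0.005]
    - [-164,-570,0,-0.005]
    - [-164,-570,10,-0.005]
    - [-164,-570,35,-0.005]
    - [-164,-570,61,-0.005]
    - [-164,-570,61,-0.005]
    - [-164,-570,61,-0.005]
  jaw: 0

```text
time_s: 14.65
tool_pos: [0.4127, 0.366, 0.2082]
ee_rot: [0.005, 0.996, -0.094, 0.0]
wrist_force: [0.2, -0.1, -0.2]
width: 0.5
```

```bash
python3 look.py w15 wrist
```

```text
14.7 [0.4138 0.3666 0.21  ] [ 0.4 -0.5 -0. ] [0.06 0.01 0.01] 0.5013538547268569
```

View pics/w15.png

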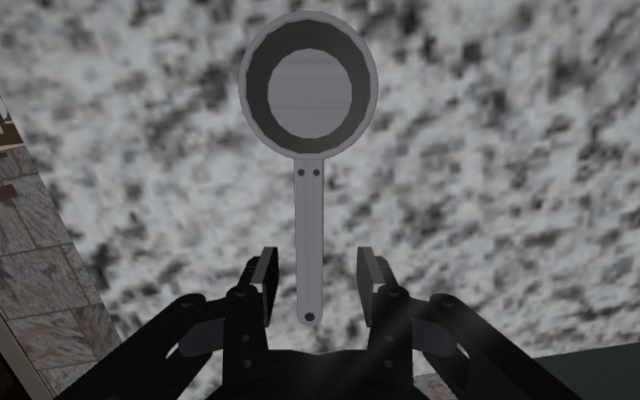

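The small handle (column 309) is between the pads. I'll close and lift.

Emit:
drive_tool:
  moves:
    - [0,0,0,0]
    - [0,0,0,0]
    - [0,0,0,0]
    - [0,0,0,0]
    - [0,0,0,0]
    - [0,0,0,0]
    - [0,0,-10,0]
    - [0,0,-40,0]
    - [0,0,-65,0]
    - [0,0,-65,0]
    - [0,0,-65,0]
  jaw: -1
  newtons: 120

```text
time_s: 15.62
tool_pos: [0.4143, 0.3676, 0.2771]
ee_rot: [0.002, 0.996, -0.094, 0.004]
wrist_force: [-0.8, 0.2, -0.3]
width: 0.102
```

```bash
python3 look.py w16 wrist
```

```text
15.6667 [0.4135 0.367  0.2755] [-0.1 -0.1 -0.7] [ 0.04  0.05 -0.03] 0.097296454876987
```

View pics/w16.png

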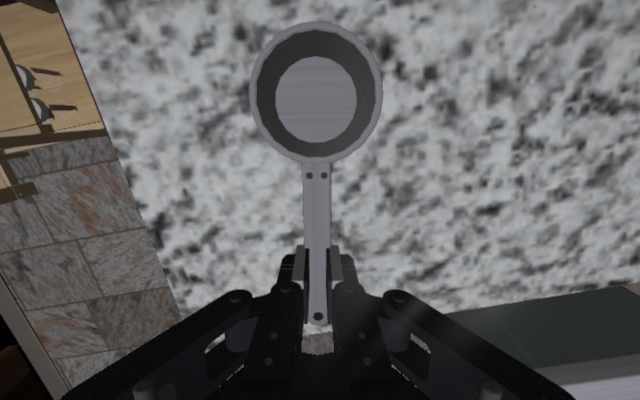

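Run:
```python
from fitcup import *
fit("pics/w16.pkl",(.4135,.367,.2755),-10.8,29,23.5,[(249,92),(383,92),(316,21),(268,140),(364,140)],[(274,98),(358,98),(316,55),(316,144)],(318,325))
L=.087
u=np.array([np.cos(np.radians(-11.08)),np.sin(np.radians(-11.08))])
t=np.array([.5511,-.2404])-L*u;print(t)
to(t[0],t[1],.33,-11.08);to(t[0],t[1],.27,-11.08)
```

```text
L 86.0 lat 0.5 h 163.7 pitch 0.7 [-0.5 -0.3  0.3  0.5  0.7 -1.1 -0.8 -0.4 -1.6 -1.1  0.7  0.2]
axis foot [0.4976 0.3514 0.0668]
axis rim [0.4981 0.3513 0.1128]
far foot [0.5231 0.3466 0.0665]
grip handle bottom [0.4136 0.3675 0.1098]
tip [0.3782 0.3742 0.1102]
[ 0.4657217  -0.22368039]
t=15.67 cur [0.4135 0.367  0.2755] yaw -10.78 F [-0.1 -0.1 -0.7] w 0.097
row [162.  570.9 -49.8] roll 0.0053 rows>=14
t=15.67 cur [0.4135 0.367  0.2755] yaw -10.78 F [-0.1 -0.1 -0.7] w 0.097
row [161.7 570.5  10.2] roll 0.0053 rows>=14
```

Emit:
drive_tool:
  moves:
    - [3,10,-30,0]
    - [11,38,-50,0]
    - [22,77,-50,0]
    - [33,116,-50,0]
    - [44,155,-50,0]
    - [55,194,-50,0]
    - [66,233,-50,0]
    - [77,272,-50,0]
    - [88,311,-50,0]
    - [99,350,-50,0.005]
    - [110,389,-50,0.005]
    - [121,428,-50,0.005]
    - [132,467,-50,0.005]
    - [143,505,-50,0.005]
    - [154,543,-50,0.005]
    - [162,571,-50,0.005]
    - [162.5,571,-20,0.005]
    - [162.5,571,10,0.005]
    - [162.5,571,10,0.005]
    - [162.5,571,10,0.005]

```text
time_s: 17.33
tool_pos: [0.4644, -0.2234, 0.267]
ee_rot: [0.002, 0.995, -0.097, -0.002]
wrist_force: [-0.5, -0.8, -1.0]
width: 0.105
```

```bash
python3 look.py w17 wrist;python3 -c "
from h import *
to(.4662,-.2238,.230,-11.08)"
```

```text
17.3833 [ 0.4657 -0.2238  0.269 ] [-0.3  0.3 -0.9] [-0.   -0.01  0.02] 0.1079701801219386
t=17.38 cur [ 0.4657 -0.2238  0.269 ] yaw -11.05 F [-0.3  0.3 -0.9] w 0.108
row [ 0.5 -0.3 39. ] roll 0.0005 rows>=0
```

View pics/w17.png

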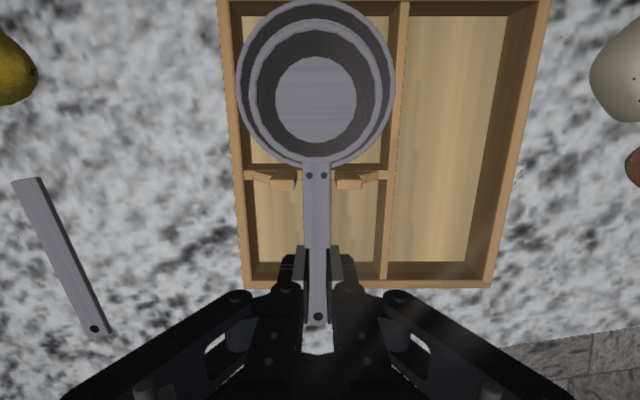

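Emit:
drive_tool:
  moves:
    - [0.5,0,12,0]
    - [0.5,0,24,0]
    - [0.5,0,32,0]
    - [0.5,0,37,0]
    - [0.5,0,39,0]
    - [0.5,0,39,0]

```text
time_s: 17.88
tool_pos: [0.4658, -0.2238, 0.2296]
ee_rot: [0.002, 0.995, -0.096, -0.0]
wrist_force: [-0.9, 0.4, -0.3]
width: 0.104
```

```bash
python3 look.py w18 wrist
```

```text
17.9333 [ 0.4662 -0.224   0.23  ] [-0.2  0.4 -2.1] [-0.02  0.06  0.  ] 0.10082401447488418
```

View pics/w18.png

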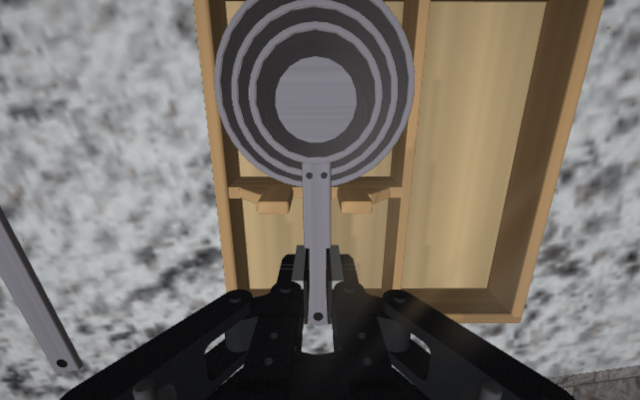

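All three rims are concentric around about (315,92). I'll release.

Emit:
drive_tool:
  moves:
    - [0,0,0,0]
    - [0,0,0,0]
    - [0,0,0,0]
    - [0,0,0,0]
    - [0,0,-10,0]
    - [0,0,-35,0]
    - [0,0,-60,0]
    - [0,0,-60,0]
    - [0,0,-60,0]
  jaw: -0.3

```text
time_s: 18.68
tool_pos: [0.4672, -0.2242, 0.2925]
ee_rot: [0.004, 0.995, -0.096, 0.003]
wrist_force: [-0.4, 1.0, -0.4]
width: 0.35
```

```bash
python3 look.py w19 wrist
```

```text
18.7333 [ 0.4664 -0.2238  0.291 ] [-1.3  0.8 -0.4] [-0.04 -0.01 -0.01] 0.35172230590138265
```

View pics/w19.png

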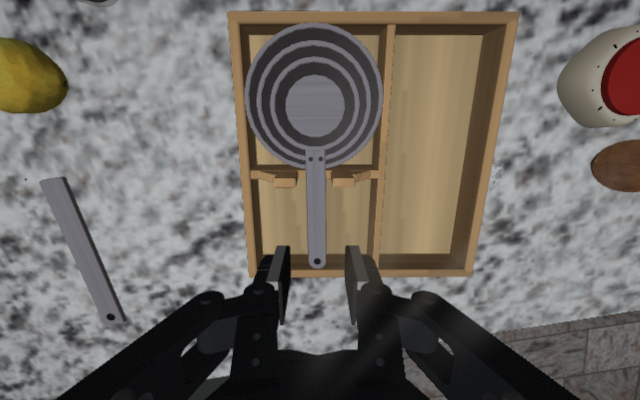

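All cups are nested and the handles are stacked in the notch (small handle end at (317,262)). Next I'll measure the leveller.

Run:
```python
from h import *
import pickle
w=cv2.imread("pics/w19.png")
cv2.imwrite("pics/w19z.png",cv2.resize(w[165:335,25:140],None,fx=3.5,fy=3.5,interpolation=cv2.INTER_CUBIC))
```

```text
(no output)
```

View pics/w19z.png

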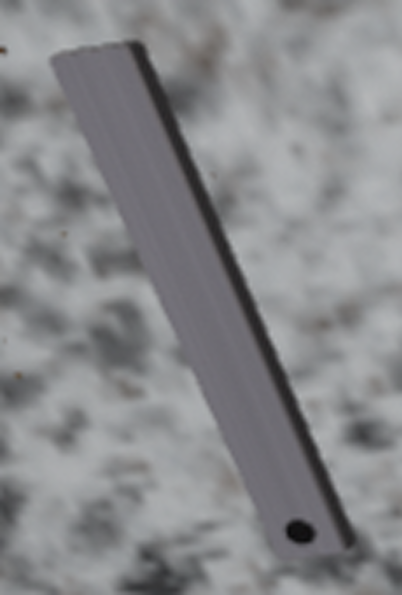

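Run:
```python
from h import *
import pickle
p=pickle.load(open("pics/w19.pkl","rb"))
f=lambda x,y: ray(p,((x+.5)/3.5-.5+25,(y+.5)/3.5-.5+165),.006)[:2]
a,b,c,d=f(50,58),f(130,42),f(276,557),f(343,547)
print(a,b,c,d)
m=(a+b+c+d)/4;v=(a+b-c-d)/2;print(m.round(4),np.hypot(*v),np.degrees(np.arctan2(v[1],v[0])),np.hypot(*(a-b)),np.hypot(*(c-d)))
to(m[0],m[1],.24,np.degrees(np.arctan2(v[1],v[0])))
```

```text
[0.53297101 0.01628734] [ 0.53291947 -0.00570086] [0.37570713 0.02340584] [0.37515679 0.00209933]
[0.4542 0.009 ] 0.15768981064461443 -2.711327548324261 0.02198825615524343 0.02131361699783412
t=18.73 cur [ 0.4664 -0.2238  0.291 ] yaw -11.04 F [-1.3  0.8 -0.4] w 0.352
row [ -56.7 -226.4   49.5] roll -0.1454 rows>=5
```

Emit:
drive_tool:
  moves:
    - [-57,-226,0,-0.15]
    - [-57,-226,0,-0.15]
    - [-57,-226,0,-0.15]
    - [-57,-226,10,-0.15]
    - [-57,-226,30,-0.15]
    - [-57,-226,50,-0.15]
    - [-57,-226,60,-0.15]
    - [-57,-226,60,-0.15]
    - [-57,-226,60,-0.15]
    - [-57,-226,60,-0.15]
  jaw: 0

```text
time_s: 19.57
tool_pos: [0.4544, 0.0077, 0.2298]
ee_rot: [0.003, 1.0, -0.022, 0.001]
wrist_force: [0.7, 0.2, 0.7]
width: 0.5
```

```bash
python3 look.py w20 wrist;python3 -c "
from h import *
to(.4542,.009,.1755,-2.2)"
```

```text
19.6167 [0.4547 0.0075 0.2303] [ 0.3 -1.2  0.3] [-0.07 -0.06  0.02] 0.4991529769071131
t=19.62 cur [0.4547 0.0075 0.2303] yaw -2.54 F [ 0.3 -1.2  0.3] w 0.499
row [-0.8 -1.8 54.8] roll -0.0059 rows>=1
```

View pics/w20.png

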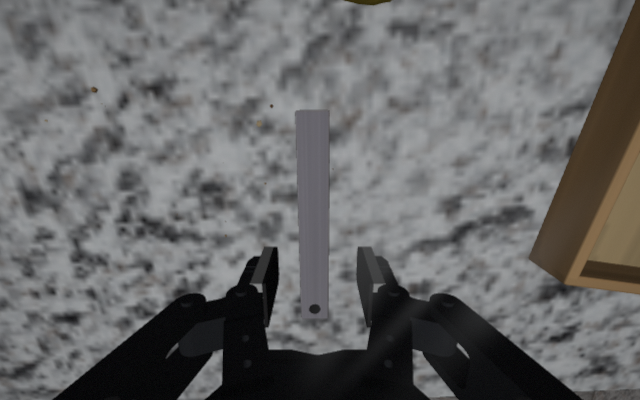

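Emit:
drive_tool:
  moves:
    - [-0.5,-1,25,0]
    - [-0.5,-1,42,0]
    - [-0.5,-1,51,0]
    - [-0.5,-1,54.5,0]
    - [-0.5,-1,54.5,0]
    - [-0.5,-1,54.5,0]

```text
time_s: 20.12
tool_pos: [0.4551, 0.0077, 0.1764]
ee_rot: [0.003, 1.0, -0.023, 0.003]
wrist_force: [0.5, -0.5, 0.7]
width: 0.501
```

Emit:
drive_tool:
  moves:
    - [0,0,0,0]
    - [0,0,0,0]
    - [0,0,0,0]
    - [0,0,0,0]
    - [0,0,0,0]
  jaw: -1
  newtons: 80

```text
time_s: 20.53
tool_pos: [0.456, 0.0076, 0.1779]
ee_rot: [0.004, 1.0, -0.022, 0.004]
wrist_force: [-0.7, -0.6, 5.5]
width: 0.2
```

Emit:
drive_tool:
  moves:
    - [0,0,-10,0]
    - [0,0,-40,0]
    - [0,0,-70,0]
    - [0,0,-70,0]
    - [0,0,-70,0]

```text
time_s: 20.95
tool_pos: [0.4568, 0.0081, 0.2506]
ee_rot: [0.004, 1.0, -0.022, 0.007]
wrist_force: [-0.3, -0.5, -0.4]
width: 0.193
```

```bash
python3 look.py w21 wrist;python3 -c "
from h import *
to(.4888,-.3249,.26,-11.08)"
```

```text
21.0 [0.4557 0.0081 0.249 ] [-0.7 -0.4 -1.4] [ 0.01  0.05 -0.01] 0.19199283818282598
t=21.00 cur [0.4557 0.0081 0.249 ] yaw -2.56 F [-0.7 -0.4 -1.4] w 0.192
row [ 48.  331.3  -8.1] roll 0.1487 rows>=8
```

View pics/w21.png

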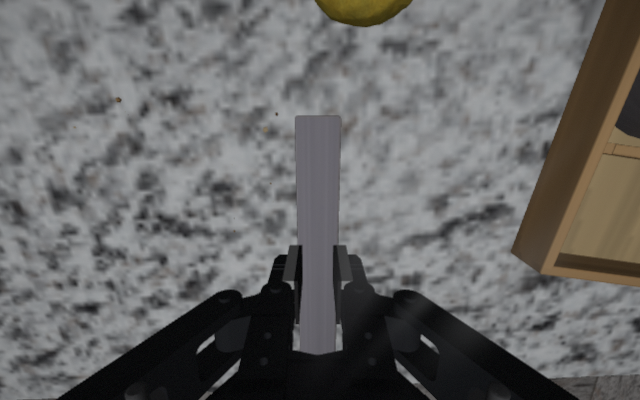

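Emit:
drive_tool:
  moves:
    - [3,15,-30,0.0]
    - [8,50,-45,0.02]
    - [14,90,-45,0.04]
    - [20,130,-45,0.06]
    - [26,170,-45,0.08]
    - [32,210,-45,0.1]
    - [38,250,-45,0.12]
    - [44,290,-45,0.14]
    - [48,325,-40,0.149]
    - [48,331,-20,0.149]
    - [48,331,-8,0.149]
    - [48,331,-8,0.149]
    - [48,331,-8,0.149]

```text
time_s: 22.08
tool_pos: [0.4874, -0.3228, 0.2571]
ee_rot: [0.001, 0.995, -0.097, 0.002]
wrist_force: [-0.4, -0.2, -0.1]
width: 0.194
```

```bash
python3 look.py w22 wrist;python3 -c "
from h import *
to(.4888,-.3249,.183,-11.08)"
```

```text
22.1333 [ 0.4882 -0.323   0.2584] [-0.2  0.2 -0.2] [ 0.02 -0.01  0.04] 0.19591995201544174
t=22.13 cur [ 0.4882 -0.323   0.2584] yaw -11.04 F [-0.2  0.2 -0.2] w 0.196
row [ 0.4  1.5 75.4] roll 0.0008 rows>=1
```

View pics/w22.png

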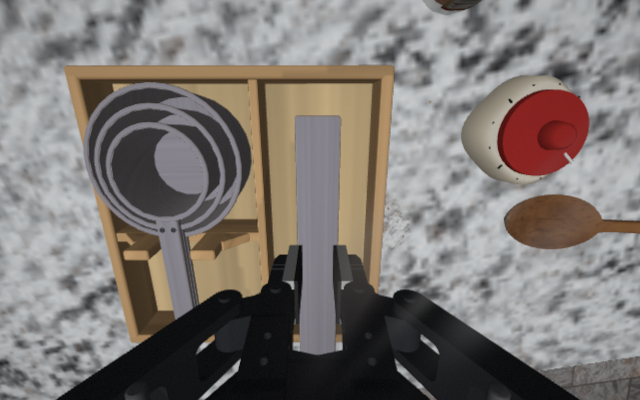

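Emit:
drive_tool:
  moves:
    - [-4,1.5,20,0]
    - [-4,1.5,40,0]
    - [-4,1.5,58,0]
    - [-4,1.5,66,0]
    - [-4,1.5,71,0]
    - [-4,1.5,74,0]
    - [-4,1.5,74,0]

```text
time_s: 22.72
tool_pos: [0.4849, -0.3238, 0.1848]
ee_rot: [0.002, 0.995, -0.096, 0.004]
wrist_force: [-0.4, -0.2, 0.1]
width: 0.197
```

```bash
python3 look.py w23 wrist
```

```text
22.7667 [ 0.485  -0.324   0.1853] [ 0.5  0.3 -1.2] [-0.02 -0.01  0.04] 0.19340180804305296
```

View pics/w23.png

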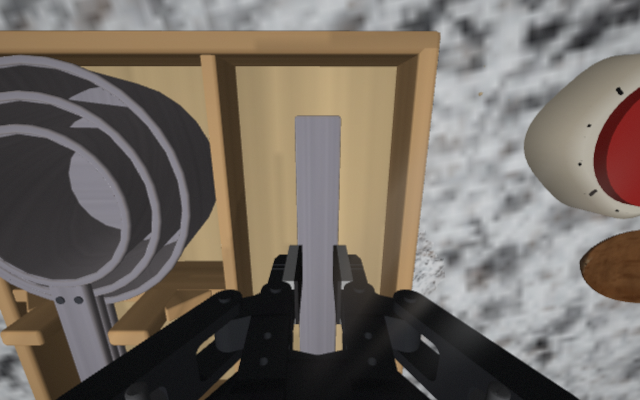

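No contact yet. I'll go down another 2 mm, then release.

Emit:
drive_tool:
  moves:
    - [0,0,1,0]
    - [0,0,2,0]
    - [0,0,2.5,0]
    - [0,0,2.5,0]

```text
time_s: 23.1
tool_pos: [0.4851, -0.3242, 0.1831]
ee_rot: [0.003, 0.995, -0.096, 0.005]
wrist_force: [0.9, -0.5, -0.4]
width: 0.196
```

Emit:
drive_tool:
  moves:
    - [0,0,0,0]
    - [0,0,0,0]
    - [0,0,0,0]
    - [0,0,-8,0]
    - [0,0,-30,0]
    - [0,0,-70,0]
    - [0,0,-110,0]
    - [0,0,-110,0]
    - [0,0,-110,0]
  jaw: -0.35

```text
time_s: 23.85
tool_pos: [0.4856, -0.3246, 0.2975]
ee_rot: [0.005, 0.995, -0.096, 0.008]
wrist_force: [0.3, 0.5, -0.3]
width: 0.327
```

```bash
python3 look.py w24 wrist;python3 -c "
from h import *
to(.42,-.27,.38,-11.08)"
```

```text
23.9 [ 0.4846 -0.3238  0.295 ] [ 0.3 -0.8 -0.6] [ 0.02 -0.01 -0.01] 0.32417496555063335
t=23.90 cur [ 0.4846 -0.3238  0.295 ] yaw -11.01 F [ 0.3 -0.8 -0.6] w 0.324
row [-72.6 -40.  -86.2] roll 0.0012 rows>=2
```

View pics/w24.png

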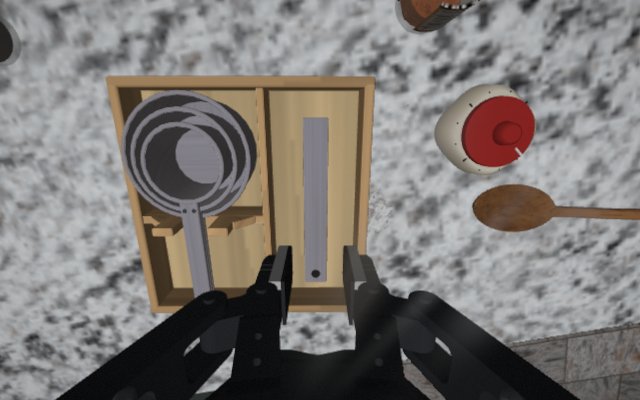

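The leveller lies flat and lengthwise in the lane, from (316,118) to (316,280). I'll back off for a final look at everything.

Emit:
drive_tool:
  moves:
    - [-73,-40,-86,0]
    - [-73,-40,-86,0]
    - [-73,-40,-86,0]
    - [-73,-40,-86,0]
    - [-73,-40,-86,0]
    - [-73,-40,-86,0]
    - [-73,-40,-86,0]

```text
time_s: 24.48
tool_pos: [0.4195, -0.2699, 0.3778]
ee_rot: [0.003, 0.995, -0.096, 0.004]
wrist_force: [-0.4, 0.5, 0.2]
width: 0.327
```

```bash
python3 look.py w25 wrist; python3 look.py t25 top
python3 - <<'E'
from h import *
a=cv2.imread("pics/w25.png");b=cv2.imread("pics/t25.png")
cv2.imwrite("pics/f.png",np.vstack([cv2.resize(a[0:260,140:540],None,fx=2,fy=2,interpolation=cv2.INTER_CUBIC)]))
E
```

```text
24.5333 [ 0.4196 -0.27    0.3778] [-0.   0.2 -0.8] [-0.03  0.    0.  ] 0.32824065441526945
24.5833 [ 0.4197 -0.2701  0.3779] [0.3 0.5 0.1] [ 0.03 -0.03  0.02] 0.3255569012473886
```

View pics/f.png

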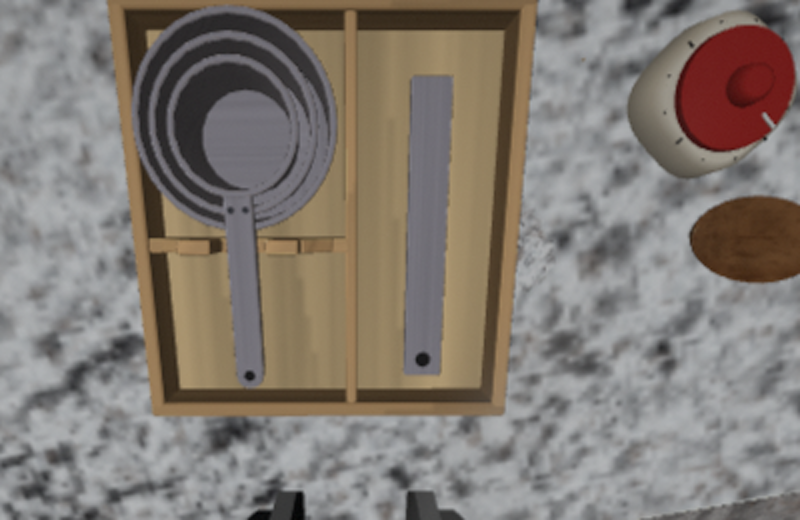

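View pics/t25.png

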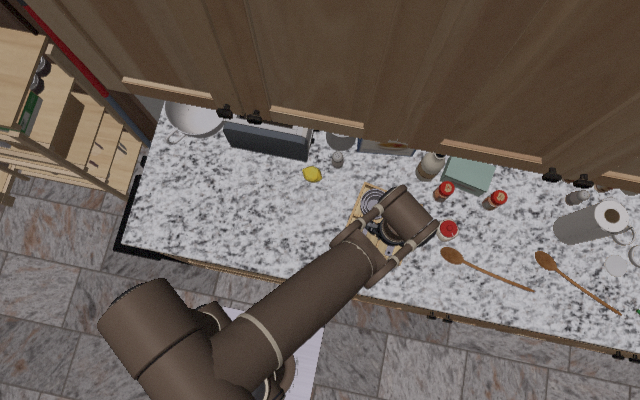

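The final views show everything in place: the cups are nested, the handles run through the notch, and the leveller is flat in its lane. The lemon (312,174), timer (447,230) and shaker (338,158) have not moved.

```bash
python3 -c "
from workcell import r
print(r.hand_in())"
```

```text
the job is handed in; nothing more can be done
None
```

The measuring set is put away and the job is handed in, at about 24.6 s of the 72 s allowed. I placed the large, medium and small cups in that order, carrying each by its handle, and then laid the leveller in the long compartment.

**Final checks**
- **Cups:** the last wrist picture shows all three nested in the well, with their handles stacked through the notch. The large and medium cups measured within 1 mm of the well's centre. I checked the small cup's seating by eye only.
- **Leveller:** it lies flat and lengthwise, inside the compartment on all sides.
- **Bystanders:** the timer, salt shaker and lemon are at the same pixel positions in the top view as at the start.
- **Forces:** wrist readings between moves never exceeded about 6 N.

**What didn't go exactly to plan**
- **Medium cup:** on the way down, something touched lightly at about 5 N, most likely the fingertips on the large cup's handle. I raised the tool 1 mm and released there.
- **Small drops:** to keep the fingertips clear of the handle below, I let the medium and small cups go a few millimetres above their seats. The pictures afterwards showed no shift.
- **Camera disagreement:** the top and wrist cameras differed by about 4 mm in x. I used the wrist camera, and the fits agreed with it.

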